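# Pack the lab transport box and put its cover on

### The arm

A 7-joint arm with a two-finger parallel gripper is mounted at the origin on a cart in front of the work surface, level with it; the furniture and walls round the work are solid. World frame = base frame: x ahead of the robot, y to its left, z up, the work surface at z = 0. Lengths are in m, angles in rad, forces in N, time in s.
With the tool pointing down it reaches from about 0.425 to 1.025 m from the base axis. Payload 9.4 kg.
Tool frame: the origin (TCP) lies at the centre of the arm's flange, where the gripper is bolted on; the fingertips stand 186 mm ahead of it and the grasp point (between the pads) lies 167 mm ahead of it; z points along the fingers, y is the line along which they close (so a half turn about z gives the same grasp; the last joint's range is limited). The gripper opens to 93 mm and grips with 3 to 60 N. Pads are 15 mm wide; open, the fingers measure 128 mm over their backs; the gripper's body (75 mm by 188 mm) begins 65 mm behind the grasp point.
Start: joints at [-1.342, 0.599, -0.003, 1.599, 0.002, 0.943, -0.08], TCP at [0.218, 0.691, 0.405] pointing down, gripper open.
Joint ranges: [-2.57, 2.57], [-0.35, 1.97], [-1.29, 1.29], [0.11, 2.56], [-1.05, 4.19], [0.11, 1.86], [-2.63, 2.63]. Speed limits (rad/s): [2.22, 2.22, 3.01, 3.01, 3.14, 3.14, 3.14].

### API

Orientations are given as [roll, pitch, yaw] about the fixed x, y, z axes, in that order (R = Rz(yaw) Ry(pitch) Rx(roll)).
In Python, from cell import * gives the robot as it stands.
- The arm moves only by the tool drive_tool, never from a script. Its argument "motion" is a list of rows, each an object with "offset": the shift along the tool's x, y, z in mm, a list of three; "spin": the turn about the tool's z in units of 5 degrees (1.0 is 5 degrees); "gripper": the finger opening in mm, from 0 to 93. A call has 1 to 12 rows; each row shifts and turns the commanded pose from where the row before left it, along the tool's axes as they then stand; what a row does not reach is not made up. A row lasts 1/8 s, in which the tool goes at most 62.5 mm and 10.7 degrees, less where a joint would pass 70% of its speed; a pose out of reach is approached as far as the arm can. A call with a gripper value outside its range is refused whole. The fingers move at their own pace and stop on an object; "force" is the grip in N (left out, the last holds). Time passes only in rows, so rows that do not move let the fingers close. It gives the time, the measured TCP pose, the force, the opening and the grip force at its end, in the units of the state.
- get_obs(): the state, without advancing time (a new reading comes with each control period).
- grab_frame(name): name is "scene" or "top" or "wrist"; returns a dict with "color" (420x560x3 uint8, red, green, blue), "fx", "fy", "cx", "cy" (pixels), "pose" (4x4, takes a point from camera to world coordinates); the wrist camera has in their place "mount" (4x4, takes a point from camera to tool coordinates, whose origin is the TCP and whose axes are the flange's). Camera axes: x right, y down, z forward; pixel columns grow to the right and rows downward; lengths in m; the calibration is good to about 2 mm. The wrist camera is an equidistant fisheye: a pixel r from the principal point sees the ray r / f radians off the axis. A picture is of the moment at which its call begins: read the wrist's pose just before it. There is no depth.
- finish_job(): hands the job in; it is judged then, once.
The state is a dict: "time": time; "qpos": joint angles; "dq": joint speeds; "tau": joint torques, N m; "eef_pos": TCP position; "orientation": TCP orientation; "wrist_force": force on the tool from outside, world axes, zero at the start; "wrist_torque": the same for the moment, N m; "opening": finger opening in m; "grip_force": force on a finger pad.
Only numpy, scipy, OpenCV 4.12 (cv2) and the standard library are available. Lean on these libraries where they do the work, as an engineer would, in place of code of your own. Each camera call takes 0.05 s, during which the arm holds its last target. There are 200 camera calls.

### The job

Pack the specimens for the lab courier: lay the capped tube, the blood vial and the little cryovial flat in the transport box, each in the foam bed cut to its own length, then set the cover on the box so that it sits fully down all round. Leave the two markers lying among the specimens where they are.

Things in the scene. Friction and masses are not known exactly. Their poses are not given: they have to be found in the camera images.
- tube: white 15 ml conical tube with blue screw cap, lying flat; 119 mm long, body 17 mm and cap 22 mm thick, about 25 g. Origin: on its underside at mid-length; y along it (cap at -y, from -60 to -45 mm; tapered tip at +y), x across, z up. Grip across the body at the origin
- blood_vial: closed dark red blood vial with purple cap, lying flat; 75 mm long, body 12 mm wide and 14 mm high, cap 16 mm thick, 16 g. Origin: on its underside at mid-length; y along it (cap at -y, from -38 to -21 mm), x across, z up
- cryovial: small clear-white 2 ml cryovial with ribbed white cap, lying flat; 48 mm long, 13 mm thick, 12 g. Origin: on its underside at mid-length; y along it (cap at -y), x across, z up
- insert_long: black foam insert with grey bed floor, 49 (x) by 149 mm (y), fixed in the box beside two others, in any order, 50 mm apart. Its bed along y is 133 long, 32 wide, 8 mm deep, for the 119 mm tube; sides cut away for fingers over the middle 36 mm. Origin: centre of the insert's underside; bed floor at z = 6 mm, rim at 14 mm
- insert_medium: black foam insert with grey bed floor, 49 (x) by 149 mm (y), fixed in the box beside two others, in any order, 50 mm apart. Its bed along y is 89 long, 26 wide, 8 mm deep, for the 75 mm blood vial; sides cut away for fingers over the middle 36 mm. Origin: centre of the insert's underside; bed floor at z = 6 mm, rim at 14 mm
- insert_short: black foam insert with grey bed floor, 49 (x) by 149 mm (y), fixed in the box beside two others, in any order, 50 mm apart. Its bed along y is 62 long, 24 wide, 8 mm deep, for the 48 mm cryovial; sides cut away for fingers over the middle 36 mm. Origin: centre of the insert's underside; bed floor at z = 6 mm, rim at 14 mm
- transport_box: open grey plastic box, fixed, 196 (x) by 158 mm (y) outside, walls 4 mm thick and 40 mm high, holding three black foam inserts between foam packing (undersides 4 mm above the box's, axes parallel to the box's; the outer beds' centre lines are 44 mm from the inner wall). Origin: centre of its underside; z up
- cover: loose grey cover, 0.22 kg, right way up, 212 (x) by 174 mm (y); its skirt goes over the box's walls with 5 mm to spare each side (either way round). Origin: centre, level with the skirt's lower edge; plate top at z = 17 mm. Black handle bar over the centre, along y: 14 mm wide, 86 long, z = 37 to 49 mm. Seated, its origin is 26 mm above the box's
- marker_blue: slim dark marker with blue cap, 141 x 15 x 14 mm, lying on the table; a bystander, to be left where it lies. Origin: centre of its underside, y along it
- marker_black: thick white marker with black cap, 134 x 18 x 19 mm, lying on the table; a bystander, to be left where it lies. Origin: centre of its underside, y along it
There are look-alikes about, which are no part of the job. Leave any orange look-alike of the blood_vial alone.

How it is judged:
By the outcome, as a careful person would: the job done as asked, in the order asked, and still so for the second after the job is handed in, with the robot touching nothing.
It also fails if it takes over 112 s, if anything falls off the work surface, if the arm or the gripper's body presses on something with over 40 N, if the wrist force passes 120 N, or if a joint passes its speed limit or range.

## Working session

There is one attempt and no reset: what is moved stays moved. The work goes in short steps, Python scripts to look and compute and a tool call to move; the robot and the scene stay as the last step left them, time stands still between calls to the robot, and variables do not carry over. Pictures are saved under pics/ and viewed, at most 18 in all, crops included, and the job is handed in when it is done.

Besides the shell and the picture viewer there is one more tool, called after "Call:" as name(argument=value, ...), one argument or row to a line, values as JSON. drive_tool: Moves the arm, as the interface text tells. Its arguments: {"type":"object","properties":{"motion":{"type":"array","items":{"type":"object","properties":{"offset":{"type":"array","items":{"type":"number"}},"spin":{"type":"number"},"gripper":{"type":"number"}}}},"force":{"type":"number"}},"required":["motion"]}

```bash
mkdir -p pics; ls; python3 - <<'E'
from cell import *
import cv2,numpy as np
o=get_obs();print({k:np.round(v,3).tolist() for k,v in o.items()})
for n in("scene","top","wrist"):
    f=grab_frame(n);cv2.imwrite(f"pics/{n}0.png",f["color"][:,:,::-1])
    print(n,f["fx"],f["fy"],f["cx"],f["cy"],np.round(f.get("pose",f.get("mount")),4).tolist())
E
```

```text
pics
{'time': 0.0, 'qpos': [-1.342, 0.6, -0.003, 1.6, 0.002, 0.943, -0.08], 'dq': [0.0, -0.001, -0.0, -0.001, -0.001, -0.001, -0.001], 'tau': [0.001, -76.506, 1.497, -25.234, -0.053, 0.017, 0.0], 'eef_pos': [0.218, 0.691, 0.404], 'orientation': [-3.14, 0.0, 2.836], 'wrist_force': [-0.486, -0.924, 0.136], 'wrist_torque': [-0.01, -0.005, 0.008], 'grip_force': 0.0, 'opening': 0.093}
scene 390.0734879911821 390.0734879911821 274.3235042284727 216.06478613077 [[0.5521, -0.3878, 0.7381, -0.104], [-0.8337, -0.2459, 0.4944, -0.4363], [-0.0102, -0.8883, -0.4591, 0.426], [0.0, 0.0, 0.0, 1.0]]
top 520.5005152409846 520.5005152409846 272.168271908356 207.1213286015745 [[0.0196, -0.9851, 0.1711, 0.3406], [-0.9995, -0.0233, -0.0197, 0.0039], [0.0234, -0.1707, -0.985, 1.1496], [0.0, 0.0, 0.0, 1.0]]
wrist 325.19226210127806 325.19226210127806 278.58015635844174 212.00173973154963 [[0.0005, -0.9688, -0.2477, 0.0685], [1.0, 0.0005, 0.0001, 0.0002], [0.0001, -0.2477, 0.9688, 0.0206], [0.0, 0.0, 0.0, 1.0]]
```

View pics/top0.png

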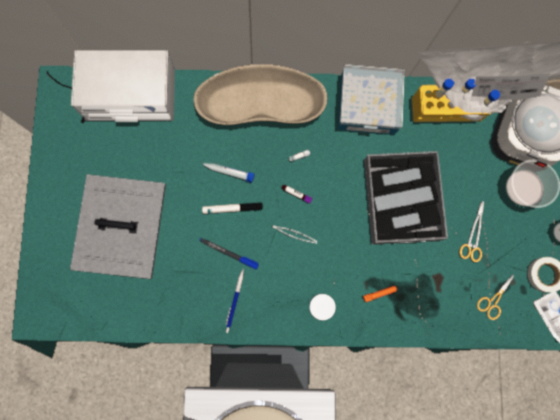

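View pics/scene0.png

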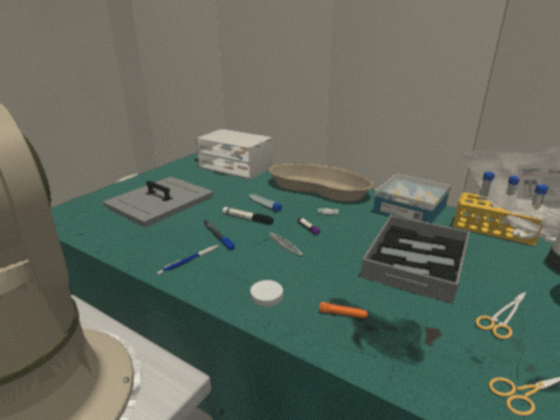

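The top view shows the box at (406,197) and the cover at (119,227). The tube is at (229,172), the blood vial at (297,193) and the cryovial at (300,155). The markers are at (232,208) and (229,253).

Candidates that could be taken for each:
- **Tube:** the lying white one with the blue cap at (229,172). Not the upright tubes in the yellow rack at (447,85), (470,85) and (493,97), the black marker at (232,208), or the blue pen at (235,300).
- **Blood vial:** the dark one with the purple cap at (297,193). Not the orange one at (381,294).
- **Cryovial:** the small white one at (300,155). Not the white lid at (322,307).

```bash
cat >h.py <<'E'
from cell import *
import cv2,numpy as np
from scipy.spatial.transform import Rotation as Ro
def grab(n,save=None):
    o=get_obs();f=grab_frame(n)
    if n=="wrist":
        T=np.eye(4);T[:3,:3]=Ro.from_euler("xyz",o["orientation"]).as_matrix();T[:3,3]=o["eef_pos"]
        f["pose"]=T@f["mount"]
    f["fish"]=n=="wrist"
    if save:cv2.imwrite(f"pics/{save}.png",f["color"][:,:,::-1])
    return f
def ray(f,uv):
    p=(np.atleast_2d(uv).astype(float)-[f["cx"],f["cy"]])/[f["fx"],f["fy"]]
    if f["fish"]:
        r=np.linalg.norm(p,axis=1,keepdims=True)+1e-12
        d=np.hstack([np.sin(r)*p/r,np.cos(r)])
    else:d=np.hstack([p,np.ones((len(p),1))])
    d=d/np.linalg.norm(d,axis=1,keepdims=True)
    return f["pose"][:3,3],d@f["pose"][:3,:3].T
def plane(f,uv,z):
    c,d=ray(f,uv);return c+d*((z-c[2])/d[:,2])[:,None]
def tri(*fu):
    A=np.zeros((3,3));b=np.zeros(3);L=[]
    for f,uv in fu:
        c,d=ray(f,uv);P=np.eye(3)-np.outer(d[0],d[0]);A+=P;b+=P@c;L.append((c,P))
    x=np.linalg.solve(A,b);return x,max(np.linalg.norm(P@(x-c)) for c,P in L)
def proj(f,X):
    p=(np.atleast_2d(X)-f["pose"][:3,3])@f["pose"][:3,:3]
    if f["fish"]:
        r=np.linalg.norm(p[:,:2],axis=1,keepdims=True)
        q=p[:,:2]/(r+1e-12)*np.arctan2(r,p[:,2:])
    else:q=p[:,:2]/p[:,2:]
    return q*[f["fx"],f["fy"]]+[f["cx"],f["cy"]]
E
python3 - <<'E'
from h import *
f=grab("top");s=grab("scene")
for n,uv,us in[("tube",(229,172),(264,202)),("vial",(297,193),(309,226)),("cryo",(300,155),(328,211)),("mblack",(232,208),(248,215)),("mblue",(229,253),0),("box",(406,197),0),("cover handle",(116,226),(159,189))]:
    print(n,plane(f,uv,.01).round(3), tri((f,uv),(s,us)) if us else "")
c=f["color"][130:270,190:330];cv2.imwrite("pics/crop0.png",cv2.resize(c[:,:,::-1],None,fx=4,fy=4,interpolation=2))
E
```

```text
tube [[0.616 0.08  0.01 ]] (array([0.61746433, 0.07887254, 0.00791982]), np.float64(0.0011056205275665845))
vial [[ 0.572 -0.074  0.01 ]] (array([ 0.5733709 , -0.07474251,  0.00498209]), np.float64(0.0007737392690753896))
cryo [[ 0.66 -0.08  0.01]] (array([ 0.66044247, -0.07946235,  0.00711394]), np.float64(0.000352930730760454))
mblack [[0.534 0.07  0.01 ]] (array([0.5358839 , 0.06872437, 0.00930833]), np.float64(0.0019780935615666038))
mblue [[0.435 0.073 0.01 ]] 
box [[ 0.569 -0.319  0.01 ]] 
cover handle [[0.488 0.323 0.01 ]] (array([0.48722975, 0.31317173, 0.03715152]), np.float64(0.0030849916617160787))
```

View pics/crop0.png

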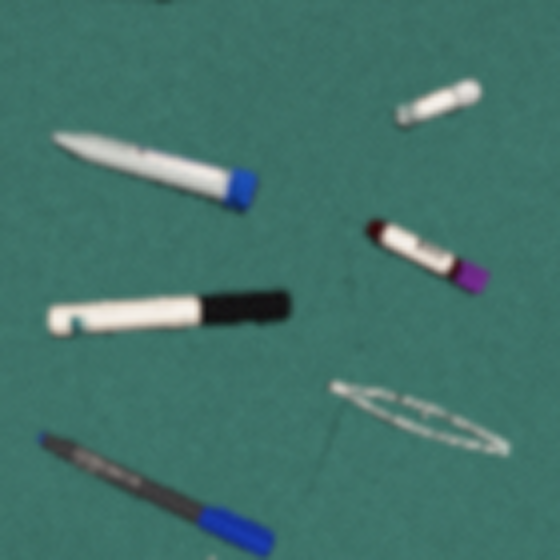

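The close crop confirms the choices: the white blue-capped tube at (155,165), the dark red purple-capped vial at (427,255), and the small white cryovial at (437,103). The markers are clear of all three. Next I'll move to an overhead view.

Call:
drive_tool(
  motion=[
    {"offset": [-20, -19, 0]},
    {"offset": [-42, -40, 0]},
    {"offset": [-42, -40, 0]},
    {"offset": [-42, -40, 0]},
    {"offset": [-42, -40, 0]},
    {"offset": [-42, -40, 0]},
    {"offset": [-42, -40, 0]},
    {"offset": [-42, -40, 0]},
    {"offset": [-42, -40, 0]},
    {"offset": [-42, -40, 0]},
    {"offset": [-42, -40, 0]},
    {"offset": [-42, -40, 0]},
  ],
)

```text
validation failed for argument at $.mo...
```

Call:
drive_tool(
  motion=[
    {"offset": [-42, -40, 0], "gripper": 50},
    {"offset": [-42, -40, 0], "spin": 1},
    {"spin": 2},
    {"spin": 2},
    {"spin": 2},
    {"spin": 2},
    {"spin": 2},
    {"spin": 2},
    {"spin": 1.5},
    {},
  ],
)

```text
validation failed for argument at $.mo...
```

```bash
python3 - <<'E'
from h import *
o=get_obs();print(o["time"],o["eef_pos"],o["orientation"],o["qpos"],o["opening"],o["wrist_force"])
grab("wrist","w1")
E
```

```text
0.25 [0.21824607 0.69129781 0.40430882] [-3.14092144e+00  1.21183875e-04  2.83582038e+00] [-1.34170644  0.59971348 -0.00249804  1.59970766  0.00182631  0.94285243
 -0.07981845] 0.09318585597256268 [ 0.25198202 -0.63868043  0.14548207]
```

View pics/w1.png

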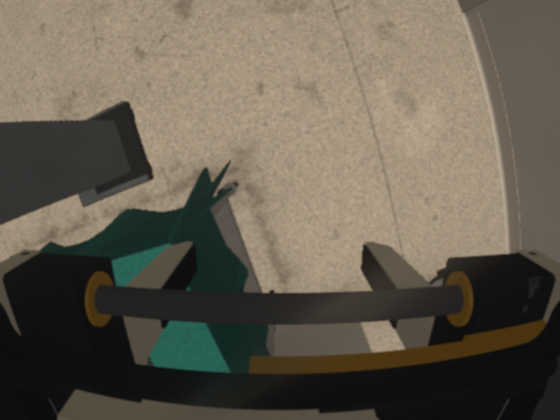

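The picture shows mostly floor. The gripper hides the rows below 240, so the camera only sees the tool +x side. Every row also needs all three fields.

Call:
drive_tool(
  motion=[
    {"offset": [-19, -22, 0], "spin": 0, "gripper": 93},
    {"offset": [-37, -43, 0], "spin": 0, "gripper": 93},
    {"offset": [-37, -43, 0], "spin": 0, "gripper": 93},
    {"offset": [-37, -43, 0], "spin": 0, "gripper": 93},
    {"offset": [-37, -43, 0], "spin": 0, "gripper": 93},
    {"offset": [-37, -43, 0], "spin": 0, "gripper": 93},
    {"offset": [-37, -43, 0], "spin": 0, "gripper": 93},
    {"offset": [-37, -43, 0], "spin": 0, "gripper": 93},
    {"offset": [-37, -43, 0], "spin": 0, "gripper": 93},
    {"offset": [-37, -43, 0], "spin": 0, "gripper": 93},
    {"offset": [-37, -43, 0], "spin": 0, "gripper": 93},
    {"offset": [-37, -43, 0], "spin": 0, "gripper": 93},
  ],
)

```text
time: 1.8
eef_pos: [0.476, 0.0894, 0.405]
orientation: [3.141, 0.001, 2.836]
wrist_force: [1.1, 0.4, 0.2]
opening: 0.0934
grip_force: 0.0
```

Call:
drive_tool(
  motion=[
    {"offset": [-37, -43, 0], "spin": 0, "gripper": 50},
    {"offset": [-37, -43, 0], "spin": 0, "gripper": 50},
    {"offset": [-37, -43, 0], "spin": 0, "gripper": 50},
    {"offset": [-37, -43, 0], "spin": 0, "gripper": 50},
    {"offset": [-19, -22, 0], "spin": 0.5, "gripper": 50},
    {"offset": [0, 0, 0], "spin": 2, "gripper": 50},
    {"offset": [0, 0, 0], "spin": 2, "gripper": 50},
    {"offset": [0, 0, 0], "spin": 2, "gripper": 50},
    {"offset": [0, 0, 0], "spin": 2, "gripper": 50},
    {"offset": [0, 0, 0], "spin": 2, "gripper": 50},
    {"offset": [0, 0, 0], "spin": 2, "gripper": 50},
    {"offset": [0, 0, 0], "spin": 2, "gripper": 50},
  ],
)

```text
time: 3.3
eef_pos: [0.5764, -0.1432, 0.4047]
orientation: [-3.142, -0.001, 1.565]
wrist_force: [-0.1, 0.3, -0.6]
opening: 0.05
grip_force: 0.0
```

Call:
drive_tool(
  motion=[
    {"offset": [0, 0, 0], "spin": 0, "gripper": 50},
    {"offset": [0, 0, 0], "spin": 0, "gripper": 50},
  ],
)

```text
time: 3.55
eef_pos: [0.5764, -0.1436, 0.4047]
orientation: [-3.142, -0.0, 1.575]
wrist_force: [-0.2, -0.2, -0.1]
opening: 0.0502
grip_force: 0.0
```

```bash
python3 - <<'E'
from h import *
o=get_obs();print(o["time"],o["eef_pos"],o["orientation"],o["qpos"],o["opening"],o["wrist_force"])
grab("wrist","w2")
E
```

```text
3.55 [ 0.57640517 -0.14361418  0.40471584] [-3.14151153e+00 -2.23331790e-04  1.57453914e+00] [-0.16492025  0.47276843  0.45585791  1.92745756 -0.28237733  0.80397288
  0.44908956] 0.05021370420899783 [-0.17972565 -0.16064502 -0.06736345]
```

View pics/w2.png

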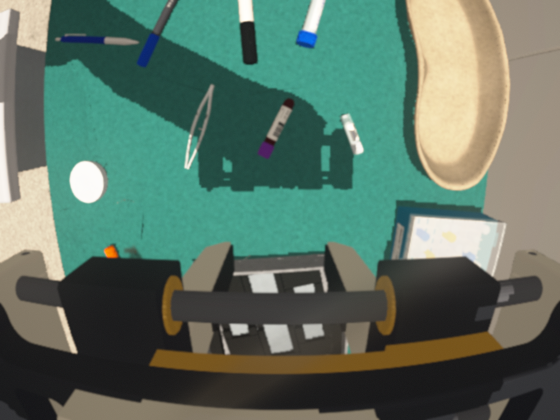

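The wrist view shows the vial at (277,128), the cryovial at (351,134), the tube's cap end at (310,38), and the box below between the fingers. I'll segment in both views and triangulate.

```bash
cat >>h.py <<'E'
def blob(f,uv,r=45):
    """component of non-green pixels nearest uv -> contour points (float)"""
    c=cv2.GaussianBlur(f["color"],(3,3),0).astype(int)
    m=((c[...,0]>0.75*c[...,1])|(c[...,2]>1.2*c[...,1])).astype(np.uint8)
    w=np.zeros_like(m);cv2.circle(w,tuple(int(x) for x in uv),r,1,-1);m&=w
    n,l,st,ce=cv2.connectedComponentsWithStats(m)
    k=min((i for i in range(1,n) if st[i,4]>25),key=lambda i:np.min(np.linalg.norm(np.argwhere(l==i)[:,::-1]-uv,axis=1)))
    return np.argwhere(l==k)[:,::-1].astype(float)
def rect(f,uv,z,r=45):
    P=plane(f,blob(f,uv,r),z)[:,:2]
    (c,s,a)=cv2.minAreaRect((P*1000).astype(np.float32))
    b=cv2.boxPoints((c,s,a));e=[b[1]-b[0],b[2]-b[1]];L=max(e,key=np.linalg.norm)
    if L[1]>0:L=-L
    return np.array(c)/1000,sorted(s),L/np.linalg.norm(L)
def yawfor(L):  # closing direction perpendicular to L (pointing +x)
    return np.degrees(np.arctan2(-L[1],-L[0]))
E
python3 - <<'E'
from h import *
w=grab("wrist");t=grab("top");s=grab("scene")
for n,X,z in[("tube",(.617,.079,.008),.0085),("vial",(.573,-.074,.007),.007),("cryo",(.660,-.080,.006),.006)]:
    U=[]
    for f in(t,w,s):
        if n=="tube" and f is w: continue
        uv=proj(f,X)[0];B=blob(f,uv)
        C,sz,L=rect(f,uv,z)
        U.append((f,proj(f,[*C,z])[0]))
        print(n,C.round(4),np.round(sz,1),yawfor(L).round(1),len(B))
    print("  tri",tri(*U), tri(U[0],U[1]))
E
```

```text
tube [0.6171 0.0822] [ 24.5 118.6] 77.8 419
tube [0.6205 0.0786] [ 38.3 124.3] 79.6 270
  tri (array([0.61871849, 0.08028334, 0.00844562]), np.float64(0.0024728236984790882)) (array([0.61871849, 0.08028334, 0.00844562]), np.float64(0.0024728236984790882))
vial [ 0.5527 -0.0977] [134.4 203.2] 135.0 3700
vial [ 0.5738 -0.0717] [16.1 75.3] 63.4 806
vial [ 0.5725 -0.0775] [27.4 86.6] 62.0 195
  tri (array([ 0.56278587, -0.08393265,  0.01230817]), np.float64(0.01730460329855567)) (array([ 0.56613417, -0.08598221, -0.02486154]), np.float64(0.016408168637018817))
cryo [ 0.6596 -0.0783] [16.8 51.6] 113.8 149
cryo [ 0.6615 -0.0769] [14.4 50.2] 112.2 466
cryo [ 0.6613 -0.0775] [41.8 50.7] 110.3 147
  tri (array([ 0.66052036, -0.07765537,  0.0063461 ]), np.float64(0.0012160721363864203)) (array([ 0.6604911 , -0.07759754,  0.00631972]), np.float64(0.0012063387553229049))
```

Cryovial and vial sizes match their descriptions in the wrist view. The arm blocks the vial in the top view now, so I'll use the first top image there. Next I'll look at the box from its -y side.

Call:
drive_tool(
  motion=[
    {"offset": [-30, 0, 0], "spin": 0, "gripper": 50},
    {"offset": [-50, 0, 0], "spin": 0, "gripper": 50},
    {"offset": [-50, 0, 0], "spin": 0, "gripper": 50},
    {"offset": [-50, 0, 0], "spin": 0, "gripper": 50},
    {"offset": [-50, 0, 0], "spin": 0, "gripper": 50},
    {"offset": [-50, 0, 0], "spin": 0, "gripper": 50},
    {"offset": [0, 0, 0], "spin": 0, "gripper": 50},
    {"offset": [0, 0, 0], "spin": 0, "gripper": 50},
  ],
)

```text
time: 4.75
eef_pos: [0.5761, -0.4239, 0.4043]
orientation: [-3.141, -0.001, 1.571]
wrist_force: [0.1, 0.4, -0.6]
opening: 0.0505
grip_force: 0.0
```

```bash
python3 - <<'E'
from h import *
o=get_obs();print(o["time"],o["eef_pos"],o["orientation"],o["qpos"])
f=grab("wrist");np.save("wbox.npy",f,allow_pickle=True)
cv2.imwrite("pics/w3.png",f["color"][:,:,::-1])
E
```

```text
4.75 [ 0.5761395  -0.4239288   0.40432235] [-3.14127871e+00 -1.01343045e-03  1.57055802e+00] [ 0.2935817   0.62062207  0.43287752  1.64288038 -0.30610188  0.94672896
  0.83576437]
```

View pics/w3.png

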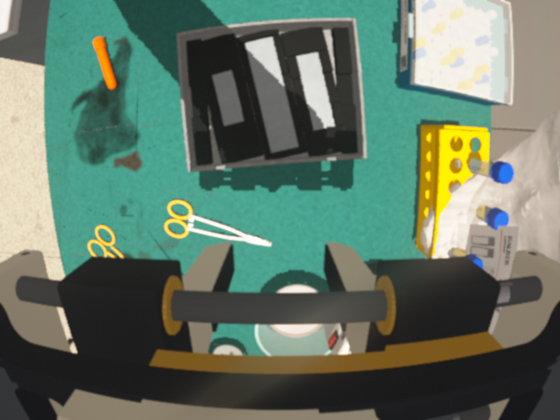

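The wrist view shows the whole box. The beds are short (228,97), long (272,95) and medium (315,92), running along world y. I'll measure the floors and the rim in both this view and the first top image.

```bash
python3 - <<'E'
from h import *
w=np.load("wbox.npy",allow_pickle=True).item()
t=grab("top");t["color"]=cv2.imread("pics/top0.png")[:,:,::-1].copy()
def rc(f,P,z):
    Q=plane(f,P,z)[:,:2]*1000
    (c,s,a)=cv2.minAreaRect(Q.astype(np.float32));b=cv2.boxPoints((c,s,a))
    e=[b[1]-b[0],b[2]-b[1]];L=max(e,key=np.linalg.norm);S=min(e,key=np.linalg.norm)
    return np.array(c),np.linalg.norm(S),np.linalg.norm(L),L/np.linalg.norm(L)
cs={}
for nm,f,uv,r in(("w",w,(272,95),125),("t",t,(406,197),62)):
    # rim
    B=blob(f,uv,r); c,s,L,d=rc(f,B,.04); print(nm,"rim",c.round(1),s.round(),L.round(),"dir",np.degrees(np.arctan2(d[1],d[0])).round(1)%180)
    cs[nm]=proj(f,[*(c/1000),.04])[0]
    g=cv2.GaussianBlur(cv2.cvtColor(f["color"],cv2.COLOR_RGB2GRAY),(3,3),0)
    for X,n in(((.51,-.317),"short"),((.57,-.318),"long"),((.62,-.32),"med")):
        u=proj(f,[*X,.01])[0] if nm=="t" else {"short":(228,97),"long":(272,95),"med":(315,92)}[n]
        if nm=="t":u={"short":(406,221),"long":(403,199),"med":(401,177)}[n]
        u=tuple(int(q) for q in u)
        v=int(np.median(g[u[1]-2:u[1]+3,u[0]-2:u[0]+3]))
        m=(g>v*.6+8).astype(np.uint8)
        _,l=cv2.connectedComponents(m);P=np.argwhere(l==l[u[1],u[0]])[:,::-1].astype(float)
        c,s,L,d=rc(f,P,.01)
        print(nm,n,v,c.round(1),s.round(1),L.round(1),"yaw",yawfor(d if d[1]<0 else -d).round(1))
        cs[nm+n]=proj(f,[*(c/1000),.01])[0]
for n in("","short","long","med"):print(n,tri((w,cs["w"+n]),(t,cs["t"+n])))
E
```

```text
w rim [ 567.8 -312.5] 159.0 196.0 dir 4.4
w short 104 [ 517.7 -315.5] 24.2 61.9 yaw 103.0
w long 107 [ 567.6 -310.8] 35.2 134.9 yaw 103.2
w med 225 [ 617.4 -307.8] 26.5 89.3 yaw 102.9
t rim [ 563.2 -307.9] 169.0 202.0 dir 4.4
t short 170 [ 516.4 -316.9] 23.6 59.3 yaw 102.5
t long 169 [ 565.3 -310.3] 31.8 135.5 yaw 103.0
t med 166 [ 615.8 -309.2] 25.6 86.5 yaw 102.9
 (array([ 0.56669886, -0.31127991,  0.0264611 ]), np.float64(0.0009403039153198544))
short (array([ 0.51706408, -0.31618633,  0.01055738]), np.float64(0.0009433244146036705))
long (array([ 0.56674042, -0.31081231,  0.00662704]), np.float64(0.0008497431836231833))
med (array([ 0.61623351, -0.30838295,  0.01198809]), np.float64(0.0009385570937444602))
```

The bed floors measure the right sizes and spacing, but they appear about 9° off the box's axis, which contradicts the text. I'll look closer.

```bash
python3 - <<'E'
from h import *
w=np.load("wbox.npy",allow_pickle=True).item()
# rectify (remap) plane z=.018 at 0.25 mm/px around box in world axes (right=+x, up=+y)
gx,gy=np.meshgrid(np.linspace(.455,.68,780),np.linspace(-.225,-.4,590))
P=np.stack([gx,gy,np.full_like(gx,.018)],-1).reshape(-1,3)
uv=proj(w,P).astype(np.float32).reshape(590,780,2)
im=cv2.remap(w["color"],uv[...,0],uv[...,1],cv2.INTER_CUBIC)
im=np.clip(255*(im/255.)**.5,0,255).astype(np.uint8)
cv2.imwrite("pics/boxcrop.png",im[:,:,::-1])
E
```

```text
(no output)
```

View pics/boxcrop.png

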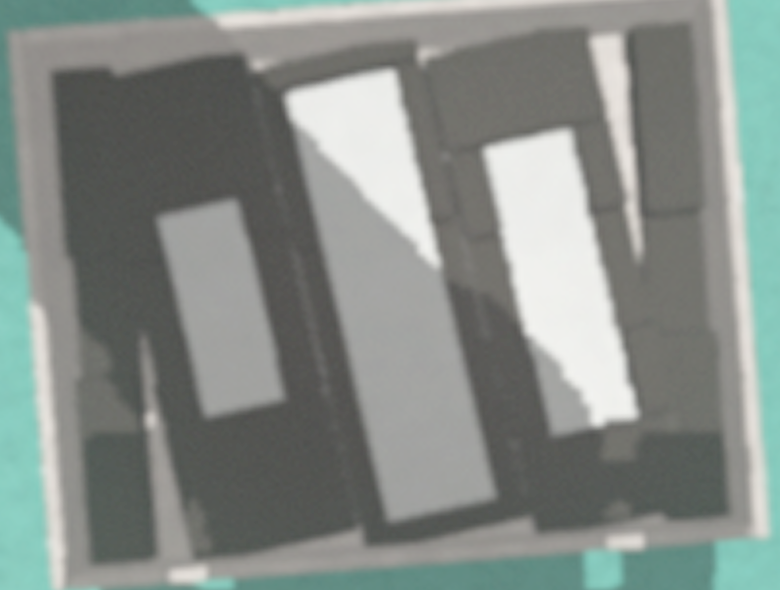

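The inserts really do sit about 8.5° rotated relative to the box, at world yaw 103°, so I'll use the measured beds. Specimens go in the order tube, vial, cryovial. Next, a closer look at the tube.

Call:
drive_tool(
  motion=[
    {"offset": [30, 2, 0], "spin": 0, "gripper": 45},
    {"offset": [55, 7, 10], "spin": 0, "gripper": 45},
    {"offset": [55, 7, 10], "spin": 0, "gripper": 45},
    {"offset": [55, 7, 10], "spin": 0, "gripper": 45},
    {"offset": [55, 7, 10], "spin": 0.5, "gripper": 45},
    {"offset": [55, 7, 10], "spin": 1, "gripper": 45},
    {"offset": [40, 5, 10], "spin": 1, "gripper": 45},
    {"offset": [0, 0, 0], "spin": 0, "gripper": 45},
    {"offset": [0, 0, 0], "spin": 0, "gripper": 45},
  ],
)

```text
time: 5.98
eef_pos: [0.6257, -0.08, 0.3451]
orientation: [3.141, 0.0, 1.355]
wrist_force: [0.2, -0.1, -0.6]
opening: 0.0454
grip_force: 0.0
```

```bash
cat >>h.py <<'E'
def go(X,yaw,z=None):
    """rows needed: spin first, then translation in tool axes after the spin"""
    o=get_obs();p=o["eef_pos"];y=o["orientation"][2];d=np.radians(yaw)
    D=np.array([X[0]-p[0],X[1]-p[1]])*1000
    tx=lambda a:np.round([D@[np.cos(a),np.sin(a)],D@[np.sin(a),-np.cos(a)]],1)
    print("pose",p.round(4),np.degrees(y).round(1),"spin",((np.degrees(y)-yaw+180)%360-180).round(1)/5,"tool xy before spin",tx(y),"after",tx(d),"dz",None if z is None else round((p[2]-z)*1000,1))
E
python3 - <<'E'
from h import *
w=grab("wrist","w4");t=grab("top");t["color"]=cv2.imread("pics/top0.png")[:,:,::-1].copy();z=.0085
U=[]
for f in(w,t):
    uv=proj(f,(.6185,.081,z))[0];C,s,L=rect(f,uv,z,90 if f is w else 40);print(uv,C,s,yawfor(L));U.append((f,proj(f,[*C,z])[0]))
print(tri(*U))
C,s,L=rect(w,proj(w,(.6185,.081,z))[0],z,90);go(C,yawfor(L),.190)
E
```

```text
[235.70196787  43.79290255] [0.6204259  0.07570564] [23.15178680419922, 105.36563873291016] 71.88974
[228.44624935 171.17132378] [0.62153387 0.08130314] [23.962276458740234, 118.44276428222656] 73.15149
(array([0.62145001, 0.07959787, 0.00253347]), np.float64(0.002570005248017145))
pose [ 0.6256 -0.0816  0.3453] 77.4 spin 1.1 tool xy before spin [152.4 -39.2] after [147.9 -53.8] dz 155.3
```

View pics/w4.png

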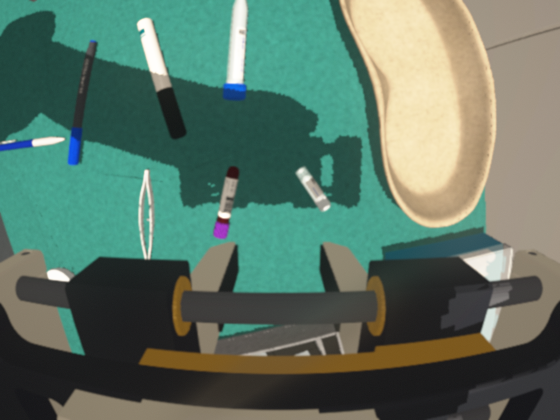

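The tube's tip is cut off at the top edge, with its cap at (235,92). I'll move 90 mm closer and remeasure.

Call:
drive_tool(
  motion=[
    {"offset": [40, -10, 0], "spin": 0.8, "gripper": 45},
    {"offset": [40, -10, 0], "spin": 0, "gripper": 45},
    {"offset": [0, 0, 0], "spin": 0, "gripper": 45},
    {"offset": [0, 0, 0], "spin": 0, "gripper": 45},
  ],
)

```text
time: 6.58
eef_pos: [0.6265, 0.0003, 0.3452]
orientation: [3.141, 0.0, 1.281]
wrist_force: [0.2, -0.6, 0.3]
opening: 0.0449
grip_force: 0.0
```

```bash
python3 - <<'E'
from h import *
w=grab("wrist","w5");z=.0085
B=blob(w,proj(w,(.62,.081,z))[0],110);print("min row",B[:,1].min())
C,s,L=rect(w,proj(w,(.62,.081,z))[0],z,110);print(C,s,yawfor(L));go(C,yawfor(L),.190)
# two wrist/top heights on the cap's centre (blue)
E
```

```text
min row 61.0
[0.62174353 0.08229234] [22.752323150634766, 120.4510726928711] 72.873566
pose [ 6.265e-01 -1.000e-04  3.452e-01] 73.4 spin 0.1 tool xy before spin [ 77.6 -28.2] after [ 77.4 -28.8] dz 155.2
```

Top and wrist agree: centre (0.6217, 0.082), yaw 73°, size 120×23 mm. Now to grasp it.

Call:
drive_tool(
  motion=[
    {"offset": [26, -9, 25], "spin": 0.1, "gripper": 45},
    {"offset": [26, -10, 30], "spin": 0, "gripper": 45},
    {"offset": [25, -9, 30], "spin": 0, "gripper": 45},
    {"offset": [0, 0, 30], "spin": 0, "gripper": 45},
    {"offset": [0, 0, 25], "spin": 0, "gripper": 45},
    {"offset": [0, 0, 15], "spin": 0, "gripper": 45},
    {"offset": [0, 0, 0], "spin": 0, "gripper": 45},
    {"offset": [0, 0, 0], "spin": 0, "gripper": 45},
  ],
)

```text
time: 7.62
eef_pos: [0.6226, 0.083, 0.1906]
orientation: [3.14, -0.0, 1.273]
wrist_force: [-0.5, 0.4, 0.2]
opening: 0.0451
grip_force: 0.0
```

Call:
drive_tool(
  motion=[
    {"offset": [0, 0, 0], "spin": 0, "gripper": 10},
    {"offset": [0, 0, 0], "spin": 0, "gripper": 10},
    {"offset": [0, 0, 0], "spin": 0, "gripper": 10},
    {"offset": [0, 0, 0], "spin": 0, "gripper": 10},
    {"offset": [0, 0, 0], "spin": 0, "gripper": 10},
  ],
  force=12,
)

```text
time: 8.25
eef_pos: [0.6222, 0.0838, 0.1899]
orientation: [3.141, -0.0, 1.274]
wrist_force: [-0.1, 0.2, 2.0]
opening: 0.0161
grip_force: 12.0
```

Call:
drive_tool(
  motion=[
    {"offset": [0, 0, -15], "spin": 0, "gripper": 10},
    {"offset": [0, 0, -30], "spin": 0, "gripper": 10},
    {"offset": [0, 0, -30], "spin": 0, "gripper": 10},
    {"offset": [-30, 5, -30], "spin": 0, "gripper": 10},
    {"offset": [-50, 8, 0], "spin": 0, "gripper": 10},
    {"offset": [-50, 8, 0], "spin": 0, "gripper": 10},
    {"offset": [-50, 8, 0], "spin": 0, "gripper": 10},
    {"offset": [-50, 8, 0], "spin": 0, "gripper": 10},
    {"offset": [-50, 8, 0], "spin": 0, "gripper": 10},
    {"offset": [-50, 8, 0], "spin": 0, "gripper": 10},
    {"offset": [-40, 6, 0], "spin": 0, "gripper": 10},
    {"offset": [-22, 3, 0], "spin": -0.5, "gripper": 10},
  ],
)

```text
time: 9.75
eef_pos: [0.5656, -0.3121, 0.2958]
orientation: [3.141, 0.001, 1.315]
wrist_force: [0.6, 0.1, -0.3]
opening: 0.0164
grip_force: 12.0
```

Call:
drive_tool(
  motion=[
    {"offset": [0, 0, 0], "spin": -1.5, "gripper": 10},
    {"offset": [0, 0, 0], "spin": -1.5, "gripper": 10},
    {"offset": [0, 0, 0], "spin": -1.5, "gripper": 10},
    {"offset": [0, 0, 0], "spin": -1, "gripper": 10},
    {"offset": [0, 0, 0], "spin": 0, "gripper": 10},
    {"offset": [0, 0, 0], "spin": 0, "gripper": 10},
  ],
)

```text
time: 10.5
eef_pos: [0.5666, -0.3094, 0.2952]
orientation: [3.141, 0.0, 1.795]
wrist_force: [-0.3, -0.9, -0.3]
opening: 0.0166
grip_force: 12.0
```

```bash
python3 - <<'E'
from h import *
w=grab("wrist");s=grab("scene")
go((.567,-.311),103,.203);print(get_obs()["opening"],get_obs()["grip_force"])
cv2.imwrite("pics/a6.png",np.vstack([w["color"][200:400,100:460],s["color"][190:330,250:560][:, :360].copy() if 0 else cv2.resize(s["color"][180:320,250:500],(360,202))])[:,:,::-1])
E
```

```text
pose [ 0.5667 -0.3092  0.2949] 102.9 spin -0.02 tool xy before spin [-1.8 -0.1] after [-1.8 -0.1] dz 91.9
0.016133767564186944 11.996934413909912
```

View pics/a6.png

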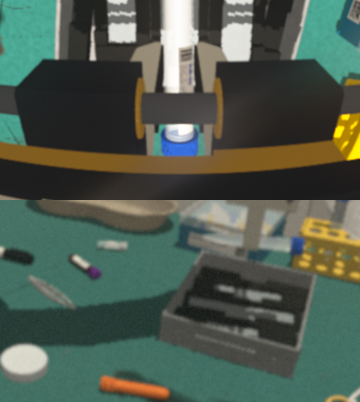

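The tube is held straight above the middle bed. Lowering it.

Call:
drive_tool(
  motion=[
    {"offset": [0, 0, 15], "spin": 0, "gripper": 10},
    {"offset": [0, 0, 25], "spin": 0, "gripper": 10},
    {"offset": [0, 0, 25], "spin": 0, "gripper": 10},
    {"offset": [0, 0, 15], "spin": 0, "gripper": 10},
    {"offset": [0, 0, 8], "spin": 0, "gripper": 10},
    {"offset": [0, 0, 4], "spin": 0, "gripper": 10},
    {"offset": [0, 0, 0], "spin": 0, "gripper": 10},
    {"offset": [0, 0, 0], "spin": 0, "gripper": 10},
  ],
)

```text
time: 11.6
eef_pos: [0.5669, -0.3094, 0.2034]
orientation: [3.141, 0.001, 1.797]
wrist_force: [0.7, -0.1, -0.9]
opening: 0.0165
grip_force: 12.0
```

Call:
drive_tool(
  motion=[
    {"offset": [0, 0, 2], "spin": 0, "gripper": 10},
    {"offset": [0, 0, 0], "spin": 0, "gripper": 10},
    {"offset": [0, 0, 0], "spin": 0, "gripper": 25},
    {"offset": [0, 0, 0], "spin": 0, "gripper": 25},
    {"offset": [0, 0, 0], "spin": 0, "gripper": 25},
    {"offset": [0, 0, -10], "spin": 0, "gripper": 25},
    {"offset": [0, 0, -30], "spin": 0, "gripper": 25},
    {"offset": [0, 0, -40], "spin": 0, "gripper": 30},
    {"offset": [0, 0, -40], "spin": 0, "gripper": 45},
    {"offset": [0, 0, -20], "spin": 0, "gripper": 45},
  ],
)

```text
time: 12.85
eef_pos: [0.5668, -0.3096, 0.3438]
orientation: [3.139, 0.002, 1.797]
wrist_force: [-0.2, -0.8, -0.6]
opening: 0.0433
grip_force: 0.0
```

```bash
python3 - <<'E'
from h import *
go((.5738,-.0717),63.4,.188)
E
```

```text
pose [ 0.5668 -0.3096  0.3438] 103.0 spin 7.92 tool xy before spin [230.2  60.2] after [ 215.8 -100.2] dz 155.8
```

Call:
drive_tool(
  motion=[
    {"offset": [25, 10, 0], "spin": 0, "gripper": 45},
    {"offset": [45, 17, 0], "spin": 0, "gripper": 45},
    {"offset": [45, 17, 0], "spin": 0, "gripper": 45},
    {"offset": [40, 16, 0], "spin": 0, "gripper": 45},
    {"offset": [0, 0, 0], "spin": 1.9, "gripper": 45},
    {"offset": [0, 0, 0], "spin": 2, "gripper": 45},
    {"offset": [0, 0, 0], "spin": 2, "gripper": 45},
    {"offset": [0, 0, 0], "spin": 2, "gripper": 45},
    {"offset": [0, 0, 0], "spin": 0, "gripper": 45},
    {"offset": [0, 0, 0], "spin": 0, "gripper": 45},
  ],
)

```text
time: 14.1
eef_pos: [0.5903, -0.1447, 0.3411]
orientation: [3.141, -0.0, 1.112]
wrist_force: [-0.6, -0.5, 0.5]
opening: 0.0452
grip_force: 0.0
```

```bash
cat >>h.py <<'E'
def close(X,z,tz):
    w=grab("wrist");uv=proj(w,(*X,z))[0];t=grab("top");t["color"]=cv2.imread("pics/top0.png")[:,:,::-1].copy()
    B=blob(w,uv,100);print("px",uv.round(),B.min(0),B.max(0))
    C,s,L=rect(w,uv,z,100);print(C,s,yawfor(L));D,s2,L2=rect(t,proj(t,(*X,z))[0],z,22);print("top",D,s2,yawfor(L2))
    print("tri",tri((w,proj(w,[*C,z])[0]),(t,proj(t,[*D,z])[0])));go(C,yawfor(L),tz)
E
python3 - <<'E'
from h import *
close((.5738,-.0717),.007,.189)
E
```

```text
px [230. 142.] [222. 104.] [238. 181.]
[ 0.57360919 -0.07244701] [15.910873413085938, 75.31937408447266] 62.591816
top [ 0.57140082 -0.07278548] [17.37574577331543, 75.2011947631836] 64.23835
tri (array([ 0.57264899, -0.07270679,  0.00146027]), np.float64(0.00046848998109376856))
pose [ 0.5903 -0.1449  0.341 ] 63.6 spin 0.2 tool xy before spin [ 57.5 -47.1] after [ 56.6 -48.2] dz 152.0
```

Call:
drive_tool(
  motion=[
    {"offset": [18, -15, 25], "spin": 0.2, "gripper": 45},
    {"offset": [20, -17, 30], "spin": 0, "gripper": 40},
    {"offset": [19, -16, 30], "spin": 0, "gripper": 40},
    {"offset": [0, 0, 30], "spin": 0, "gripper": 40},
    {"offset": [0, 0, 25], "spin": 0, "gripper": 40},
    {"offset": [0, 0, 12], "spin": 0, "gripper": 40},
    {"offset": [0, 0, 0], "spin": 0, "gripper": 40},
    {"offset": [0, 0, 0], "spin": 0, "gripper": 40},
  ],
)

```text
time: 15.2
eef_pos: [0.574, -0.0724, 0.1895]
orientation: [3.141, -0.0, 1.09]
wrist_force: [0.9, 1.1, -0.3]
opening: 0.0398
grip_force: 0.0
```

Call:
drive_tool(
  motion=[
    {"offset": [0, 0, 0], "spin": 0, "gripper": 6},
    {"offset": [0, 0, 0], "spin": 0, "gripper": 6},
    {"offset": [0, 0, 0], "spin": 0, "gripper": 6},
    {"offset": [0, 0, 0], "spin": 0, "gripper": 6},
    {"offset": [0, 0, 0], "spin": 0, "gripper": 6},
  ],
  force=12,
)

```text
time: 15.82
eef_pos: [0.5738, -0.0721, 0.1889]
orientation: [3.141, -0.0, 1.091]
wrist_force: [-0.2, 0.8, 3.9]
opening: 0.0126
grip_force: 12.0
```

```bash
python3 - <<'E'
from h import *
go((.6168,-.3085),103,.300)
E
```

```text
pose [ 0.5738 -0.0721  0.1889] 62.5 spin -8.1 tool xy before spin [-189.8  147.3] after [-240.   -11.3] dz -111.1
```

Call:
drive_tool(
  motion=[
    {"offset": [0, 0, -15], "spin": 0, "gripper": 6},
    {"offset": [0, 0, -30], "spin": 0, "gripper": 6},
    {"offset": [0, 0, -36], "spin": 0, "gripper": 6},
    {"offset": [-18, 14, -30], "spin": 0, "gripper": 6},
    {"offset": [-38, 29, 0], "spin": 0, "gripper": 6},
    {"offset": [-38, 30, 0], "spin": 0, "gripper": 6},
    {"offset": [-38, 30, 0], "spin": 0, "gripper": 6},
    {"offset": [-38, 29, 0], "spin": 0, "gripper": 6},
    {"offset": [-20, 15, 0], "spin": -1, "gripper": 6},
    {"offset": [0, 0, 0], "spin": -2, "gripper": 6},
    {"offset": [0, 0, 0], "spin": -2, "gripper": 6},
    {"offset": [0, 0, 0], "spin": -2, "gripper": 6},
  ],
)

```text
time: 17.32
eef_pos: [0.616, -0.3087, 0.3006]
orientation: [-3.141, 0.001, 1.707]
wrist_force: [-0.7, -0.8, -1.5]
opening: 0.0124
grip_force: 12.0
```

Call:
drive_tool(
  motion=[
    {"offset": [0, 0, 0], "spin": -1.1, "gripper": 6},
    {"offset": [0, 0, 0], "spin": 0, "gripper": 6},
    {"offset": [0, 0, 0], "spin": 0, "gripper": 6},
  ],
)

```text
time: 17.7
eef_pos: [0.6162, -0.3086, 0.3002]
orientation: [-3.142, 0.0, 1.795]
wrist_force: [-0.8, 0.7, -1.0]
opening: 0.0124
grip_force: 12.0
```

```bash
python3 - <<'E'
from h import *
go((.6168,-.3085),103,.202);w=grab("wrist","w7")
E
```

```text
pose [ 0.6162 -0.3086  0.3002] 102.8 spin -0.04 tool xy before spin [-0.   0.6] after [-0.   0.6] dz 98.2
```

View pics/w7.png

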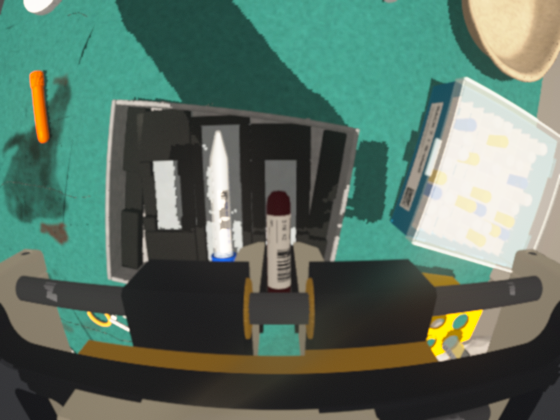

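The tube lies in its bed at (220,195), and the vial is held straight over the medium bed at (280,180). Lowering and releasing.

Call:
drive_tool(
  motion=[
    {"offset": [0, 0, 15], "spin": 0, "gripper": 6},
    {"offset": [0, 0, 28], "spin": 0, "gripper": 6},
    {"offset": [0, 0, 28], "spin": 0, "gripper": 6},
    {"offset": [0, 0, 15], "spin": 0, "gripper": 6},
    {"offset": [0, 0, 8], "spin": 0, "gripper": 6},
    {"offset": [0, 0, 4], "spin": 0, "gripper": 6},
    {"offset": [0, 0, 1], "spin": 0, "gripper": 6},
    {"offset": [0, 0, 0], "spin": 0, "gripper": 6},
  ],
)

```text
time: 18.75
eef_pos: [0.6165, -0.3087, 0.2014]
orientation: [3.141, 0.001, 1.797]
wrist_force: [-0.4, -0.0, 0.4]
opening: 0.0122
grip_force: 12.0
```

Call:
drive_tool(
  motion=[
    {"offset": [0, 0, 0], "spin": 0, "gripper": 21},
    {"offset": [0, 0, 0], "spin": 0, "gripper": 21},
    {"offset": [0, 0, 0], "spin": 0, "gripper": 21},
    {"offset": [0, 0, -10], "spin": 0, "gripper": 21},
    {"offset": [0, 0, -30], "spin": 0, "gripper": 21},
    {"offset": [0, 0, -40], "spin": 0, "gripper": 30},
    {"offset": [0, 0, -40], "spin": 0, "gripper": 45},
    {"offset": [0, 0, -20], "spin": 0, "gripper": 45},
  ],
)

```text
time: 19.75
eef_pos: [0.6164, -0.3088, 0.3435]
orientation: [3.139, 0.002, 1.797]
wrist_force: [0.7, -0.1, -0.8]
opening: 0.0435
grip_force: 0.0
```

```bash
python3 - <<'E'
from h import *
go((.6615,-.0765),112,.188)
E
```

```text
pose [ 0.6164 -0.3088  0.3435] 103.0 spin -1.8 tool xy before spin [216.3  96. ] after [198.6 128.8] dz 155.5
```

Call:
drive_tool(
  motion=[
    {"offset": [25, 16, 0], "spin": 0, "gripper": 45},
    {"offset": [40, 27, 0], "spin": 0, "gripper": 45},
    {"offset": [40, 27, 0], "spin": 0, "gripper": 45},
    {"offset": [40, 26, 0], "spin": 0, "gripper": 45},
    {"offset": [0, 0, 0], "spin": -1.8, "gripper": 45},
    {"offset": [0, 0, 0], "spin": 0, "gripper": 45},
    {"offset": [0, 0, 0], "spin": 0, "gripper": 45},
  ],
)

```text
time: 20.62
eef_pos: [0.6769, -0.1468, 0.3406]
orientation: [-3.141, 0.0, 1.95]
wrist_force: [-0.1, 0.6, 0.2]
opening: 0.0449
grip_force: 0.0
```

```bash
python3 - <<'E'
from h import *
close((.6615,-.0765),.006,.188)
E
```

```text
px [291. 128.] [284. 102.] [298. 153.]
[ 0.66123145 -0.07600133] [13.487503051757812, 49.38081359863281] 112.04175
top [ 0.66066211 -0.07800755] [15.480772972106934, 51.56241989135742] 110.400345
tri (array([ 0.66084133, -0.07698873,  0.00670524]), np.float64(0.0010384046714015792))
pose [ 0.677  -0.1467  0.3407] 111.8 spin -0.06 tool xy before spin [71.5 11.6] after [71.5 12. ] dz 152.7
```

Call:
drive_tool(
  motion=[
    {"offset": [24, 4, 25], "spin": 0, "gripper": 34},
    {"offset": [24, 4, 30], "spin": 0, "gripper": 34},
    {"offset": [23, 4, 30], "spin": 0, "gripper": 34},
    {"offset": [0, 0, 30], "spin": 0, "gripper": 34},
    {"offset": [0, 0, 25], "spin": 0, "gripper": 34},
    {"offset": [0, 0, 12], "spin": 0, "gripper": 34},
    {"offset": [0, 0, 0], "spin": 0, "gripper": 34},
    {"offset": [0, 0, 0], "spin": 0, "gripper": 34},
  ],
)

```text
time: 21.72
eef_pos: [0.6621, -0.0757, 0.1896]
orientation: [3.141, 0.001, 1.954]
wrist_force: [-0.2, 0.1, 0.2]
opening: 0.0338
grip_force: 0.0
```

Call:
drive_tool(
  motion=[
    {"offset": [0, 0, 0], "spin": 0, "gripper": 6},
    {"offset": [0, 0, 0], "spin": 0, "gripper": 6},
    {"offset": [0, 0, 0], "spin": 0, "gripper": 6},
    {"offset": [0, 0, 0], "spin": 0, "gripper": 6},
    {"offset": [0, 0, 0], "spin": 0, "gripper": 6},
  ],
  force=10,
)

```text
time: 22.35
eef_pos: [0.6619, -0.0754, 0.1891]
orientation: [3.141, 0.0, 1.954]
wrist_force: [-0.2, 0.2, 5.3]
opening: 0.0122
grip_force: 10.0
```

```bash
python3 - <<'E'
from h import *
go((.5172,-.316),103,.300)
E
```

```text
pose [ 0.6619 -0.0754  0.1891] 112.0 spin 1.8 tool xy before spin [-168.9 -224.3] after [-201.9 -195.2] dz -110.9
```

Call:
drive_tool(
  motion=[
    {"offset": [0, 0, -15], "spin": 0, "gripper": 6},
    {"offset": [0, 0, -30], "spin": 0, "gripper": 6},
    {"offset": [0, 0, -36], "spin": 0, "gripper": 6},
    {"offset": [-14, -19, -30], "spin": 0, "gripper": 6},
    {"offset": [-31, -41, 0], "spin": 0, "gripper": 6},
    {"offset": [-31, -41, 0], "spin": 0, "gripper": 6},
    {"offset": [-31, -41, 0], "spin": 0, "gripper": 6},
    {"offset": [-31, -41, 0], "spin": 0, "gripper": 6},
    {"offset": [-31, -41, 0], "spin": 0.8, "gripper": 6},
    {"offset": [0, 0, 0], "spin": 1, "gripper": 6},
    {"offset": [0, 0, 0], "spin": 0, "gripper": 6},
    {"offset": [0, 0, 0], "spin": 0, "gripper": 6},
  ],
)

```text
time: 23.85
eef_pos: [0.5179, -0.3152, 0.3]
orientation: [3.141, -0.0, 1.801]
wrist_force: [-0.8, -0.3, 0.3]
opening: 0.0116
grip_force: 10.0
```

```bash
python3 - <<'E'
from h import *
go((.5172,-.316),103,.202);w=grab("wrist","w8");print(get_obs()["opening"])
E
```

```text
pose [ 0.5179 -0.3152  0.3   ] 103.2 spin 0.04 tool xy before spin [-0.7 -0.8] after [-0.7 -0.8] dz 98.0
0.01204480964736911
```

View pics/w8.png

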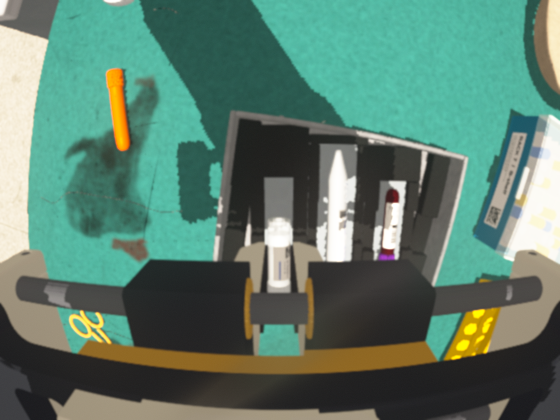

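The tube at (337,200) and the vial at (391,220) both lie in their beds. The cryovial is held straight at (279,255). Lowering it.

Call:
drive_tool(
  motion=[
    {"offset": [0, -0.8, 15], "spin": 0, "gripper": 6},
    {"offset": [0, 0, 28], "spin": 0, "gripper": 6},
    {"offset": [0, 0, 28], "spin": 0, "gripper": 6},
    {"offset": [0, 0, 15], "spin": 0, "gripper": 6},
    {"offset": [0, 0, 8], "spin": 0, "gripper": 6},
    {"offset": [0, 0, 4], "spin": 0, "gripper": 6},
    {"offset": [0, 0, 1], "spin": 0, "gripper": 6},
    {"offset": [0, 0, 0], "spin": 0, "gripper": 6},
  ],
)

```text
time: 24.9
eef_pos: [0.5168, -0.3162, 0.2013]
orientation: [3.141, 0.001, 1.797]
wrist_force: [-0.3, -0.7, -0.1]
opening: 0.012
grip_force: 10.0
```

Call:
drive_tool(
  motion=[
    {"offset": [0, 0, 0], "spin": 0, "gripper": 21},
    {"offset": [0, 0, 0], "spin": 0, "gripper": 21},
    {"offset": [0, 0, 0], "spin": 0, "gripper": 21},
    {"offset": [0, 0, -10], "spin": 0, "gripper": 21},
    {"offset": [0, 0, -30], "spin": 0, "gripper": 21},
    {"offset": [0, 0, -40], "spin": 0, "gripper": 30},
    {"offset": [0, 0, -40], "spin": 0, "gripper": 45},
    {"offset": [0, 0, -50], "spin": 0, "gripper": 45},
  ],
)

```text
time: 25.9
eef_pos: [0.5162, -0.3159, 0.3723]
orientation: [-3.141, -0.001, 1.797]
wrist_force: [0.3, -0.1, 0.1]
opening: 0.0431
grip_force: 0.0
```

Call:
drive_tool(
  motion=[
    {"offset": [-50, 0, -20], "spin": 0, "gripper": 45},
    {"offset": [-40, 8, 0], "spin": 0.8, "gripper": 45},
    {"offset": [0, 20, 0], "spin": 1, "gripper": 45},
    {"offset": [0, 20, 0], "spin": 0, "gripper": 45},
    {"offset": [0, 0, 0], "spin": 0, "gripper": 45},
    {"offset": [0, 0, 0], "spin": 0, "gripper": 45},
  ],
)

```text
time: 26.65
eef_pos: [0.5834, -0.3976, 0.391]
orientation: [-3.141, 0.0, 1.64]
wrist_force: [-1.1, 0.2, 0.3]
opening: 0.0449
grip_force: 0.0
```

```bash
python3 - <<'E'
from h import *
o=get_obs();print(o["time"],o["eef_pos"],o["orientation"])
w=grab("wrist")
B=blob(w,proj(w,(.567,-.312,.04))[0],125);print(B.min(0),B.max(0))
Q=plane(w,B,.04)[:,:2]*1000;(c,s,a)=cv2.minAreaRect(Q.astype(np.float32));print("rim",c,s,a)
gx,gy=np.meshgrid(np.linspace(.455,.68,780),np.linspace(-.225,-.4,590))
uv=proj(w,np.stack([gx,gy,np.full_like(gx,.018)],-1).reshape(-1,3)).astype(np.float32).reshape(590,780,2)
im=cv2.remap(w["color"],uv[...,0],uv[...,1],cv2.INTER_CUBIC)
cv2.imwrite("pics/box9.png",(255*(im/255.)**.6).clip(0,255).astype(np.uint8)[:,:,::-1])
E
```

```text
26.65 [ 0.58337745 -0.39764502  0.39101068] [-3.14106949e+00  4.45004716e-05  1.63993527e+00]
[175.  38.] [364. 191.]
rim (567.683349609375, -311.8131103515625) (195.5716094970703, 157.93482971191406) 4.4780097007751465
```

View pics/box9.png

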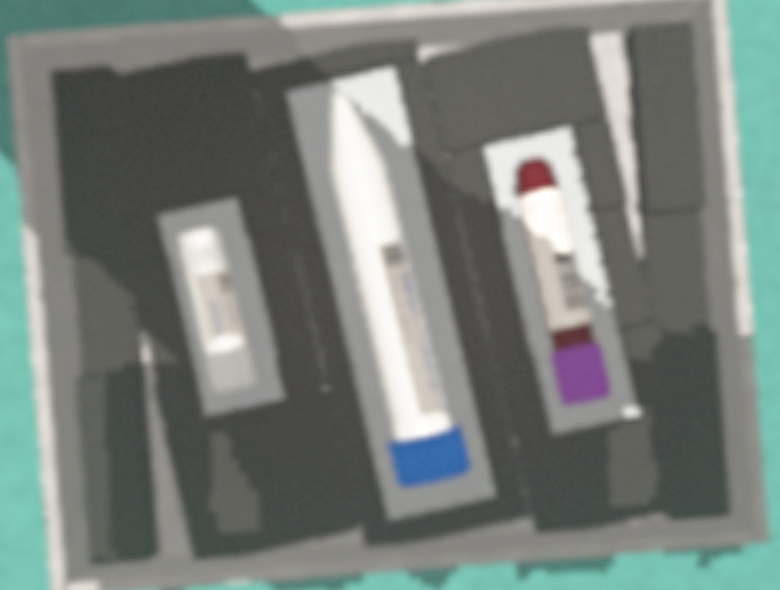

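All three specimens lie in their beds: cryovial (216,310), tube (385,300), vial (562,280). The rim centre is (0.5677, -0.312), yaw 4.45°. Now the cover.

Call:
drive_tool(
  motion=[
    {"offset": [25, -2, 0], "spin": 0, "gripper": 45},
    {"offset": [55, -5, 0], "spin": 0, "gripper": 45},
    {"offset": [55, -6, 0], "spin": 0, "gripper": 45},
    {"offset": [55, -5, 0], "spin": 0, "gripper": 45},
    {"offset": [55, -6, 0], "spin": 0, "gripper": 45},
    {"offset": [55, -5, 0], "spin": 0, "gripper": 45},
    {"offset": [55, -6, 0], "spin": 0, "gripper": 45},
    {"offset": [55, -5, 0], "spin": 0, "gripper": 45},
    {"offset": [55, -5, 0], "spin": 0, "gripper": 45},
    {"offset": [50, -5, 0], "spin": 0, "gripper": 45},
    {"offset": [25, -3, 0], "spin": 0, "gripper": 45},
    {"offset": [0, 0, 0], "spin": 1.4, "gripper": 45},
  ],
)

```text
time: 28.2
eef_pos: [0.493, 0.139, 0.391]
orientation: [-3.141, -0.001, 1.519]
wrist_force: [-0.6, -0.6, 1.4]
opening: 0.0451
grip_force: 0.0
```

Call:
drive_tool(
  motion=[
    {"offset": [0, 0, 0], "spin": 0, "gripper": 45},
    {"offset": [0, 0, 0], "spin": 0, "gripper": 45},
  ],
)

```text
time: 28.45
eef_pos: [0.4938, 0.1368, 0.391]
orientation: [3.141, -0.0, 1.52]
wrist_force: [0.1, -0.2, 0.6]
opening: 0.045
grip_force: 0.0
```

```bash
python3 - <<'E'
from h import *
o=get_obs();print(o["time"],o["eef_pos"],o["orientation"],o["qpos"])
w=grab("wrist","w10");np.save("wc1.npy",w,allow_pickle=True)
E
```

```text
28.45 [0.49378328 0.13678271 0.39096337] [ 3.14137401e+00 -4.77197150e-06  1.51954872e+00] [-0.68449856  0.38681318  0.41268023  2.11398929 -0.24147677  0.68463571
 -0.16204474]
```

View pics/w10.png

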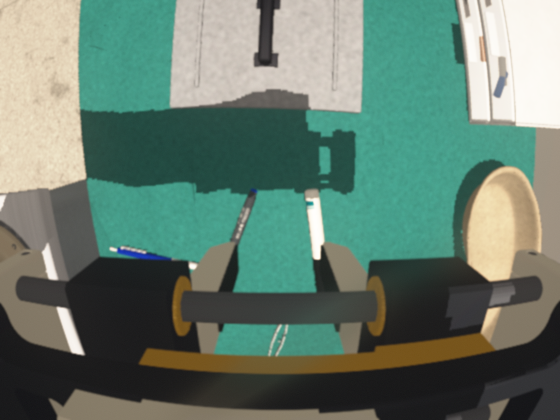

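The view shows the cover's near half, with the handle at (265,35). I need to move about 110 mm further +y.

Call:
drive_tool(
  motion=[
    {"offset": [40, -2, 0], "spin": 0, "gripper": 45},
    {"offset": [50, -2, 0], "spin": 0, "gripper": 45},
    {"offset": [20, 0, 0], "spin": 0, "gripper": 45},
    {"offset": [0, 0, 0], "spin": 0, "gripper": 45},
    {"offset": [0, 0, 0], "spin": 0, "gripper": 45},
  ],
)

```text
time: 29.12
eef_pos: [0.4959, 0.2457, 0.3907]
orientation: [-3.141, 0.001, 1.516]
wrist_force: [-0.8, -1.1, 0.5]
opening: 0.0451
grip_force: 0.0
```

```bash
cat >cov.py <<'E'
from h import *
def cover(w,X=(.488,.32),z=.049,zs=.017):
    g=cv2.cvtColor(w["color"],cv2.COLOR_RGB2GRAY);g=cv2.GaussianBlur(g,(3,3),0)
    m=(g<60).astype(np.uint8);k=np.zeros_like(m);u=tuple(int(q) for q in proj(w,(*X,z))[0])
    P0=proj(w,[(X[0]+a,X[1]+b,z) for a,b in((-.025,-.06),(-.025,.06),(.025,.06),(.025,-.06))])
    cv2.fillPoly(k,[P0.astype(np.int32)],1);m&=k
    n,l,st,_=cv2.connectedComponentsWithStats(m);i=1+np.argmax(st[1:,4])
    P=np.argwhere(l==i)[:,::-1].astype(float)
    out=[]
    for Q,zz in((P,z),(None,zs)):
        if Q is None:
            c=w["color"].astype(int);mm=((c[...,0]>0.75*c[...,1])|(l==i)).astype(np.uint8)
            # fill handle hole
            mm=cv2.morphologyEx(mm,cv2.MORPH_OPEN,np.ones((5,5)));_,ll=cv2.connectedComponents(mm);v=proj(w,(X[0]+.05,X[1],zs))[0].astype(int)
            Q=np.argwhere(ll==ll[v[1],v[0]])[:,::-1].astype(float)
        W=plane(w,Q,zz)[:,:2]*1000;(c,s,a)=cv2.minAreaRect(W.astype(np.float32))
        b=cv2.boxPoints((c,s,a));e=[b[1]-b[0],b[2]-b[1]];L=max(e,key=np.linalg.norm);
        out.append((np.round(c,1),np.round(s,1),(np.degrees(np.arctan2(L[1],L[0]))%180).round(1),Q.min(0),Q.max(0)))
    return out
E
python3 - <<'E'
from cov import *
o=get_obs();print(o["time"],o["eef_pos"],o["orientation"])
w=grab("wrist","w11");np.save("wc2.npy",w,allow_pickle=True)
for x in cover(w):print(x)
t=grab("top");t["color"]=cv2.imread("pics/top0.png")[:,:,::-1].copy()
for x in cover(t):print("top",x)
E
```

```text
29.125 [0.49587049 0.24568179 0.39074245] [-3.14147421e+00  8.93218238e-04  1.51643699e+00]
(array([491.2, 317.4]), array([82.6, 23.6]), np.float32(84.9), array([257.,  86.]), array([282., 169.]))
(array([490.4, 318.7]), array([174.1, 212. ]), np.float32(175.0), array([175.,  49.]), array([368., 208.]))
top (array([485.9, 313.9]), array([86.9, 19.9]), np.float32(85.5), array([ 95., 219.]), array([136., 231.]))
top (array([488.9, 316.5]), array([177.7, 214. ]), np.float32(174.9), array([ 70., 174.]), array([164., 278.]))
```

View pics/w11.png

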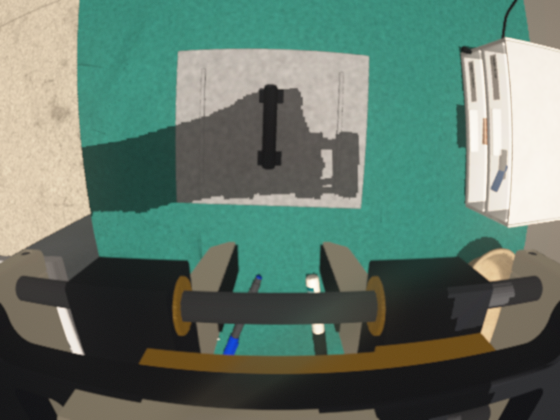

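The whole cover is in view and the plate measures 212×174 as it should. Its centre is (0.4904, 0.3187), yaw -5°, with the handle at (269,125). I'll check the handle height across two views, then grasp.

```bash
python3 - <<'E'
from cov import *
w=np.load("wc2.npy",allow_pickle=True).item()
t=grab("top");t["color"]=cv2.imread("pics/top0.png")[:,:,::-1].copy()
for i,z in((0,.049),(1,.017)):
    print(tri(*[(f,proj(f,[*(cover(f)[i][0]/1000),z])[0]) for f in(w,t)]))
go((.4907,.3184),85,.209)
E
```

```text
(array([0.48951008, 0.31829531, 0.03084109]), np.float64(0.0014090623325929525))
(array([0.49010596, 0.31885424, 0.00831865]), np.float64(8.066347046964295e-05))
pose [0.4959 0.246  0.3909] 86.9 spin 0.38 tool xy before spin [72.  -9.2] after [ 71.7 -11.5] dz 181.9
```

Call:
drive_tool(
  motion=[
    {"offset": [24, -3, 20], "spin": 0.4, "gripper": 45},
    {"offset": [24, -4, 30], "spin": 0, "gripper": 45},
    {"offset": [24, -4, 30], "spin": 0, "gripper": 45},
    {"offset": [0, 0, 30], "spin": 0, "gripper": 45},
    {"offset": [0, 0, 0], "spin": 0, "gripper": 45},
    {"offset": [0, 0, 0], "spin": 0, "gripper": 45},
  ],
)

```text
time: 30.02
eef_pos: [0.4909, 0.3194, 0.2817]
orientation: [3.141, -0.0, 1.482]
wrist_force: [0.0, -1.0, -0.7]
opening: 0.0448
grip_force: 0.0
```

```bash
python3 - <<'E'
from cov import *
go((.4907,.3184),85,.209)
w=grab("wrist");cv2.imwrite("pics/w12.png",w["color"][150:400,100:460,::-1])
E
```

```text
pose [0.4909 0.3194 0.2817] 84.9 spin -0.02 tool xy before spin [-1.  -0.1] after [-1.  -0.1] dz 72.7
```

View pics/w12.png

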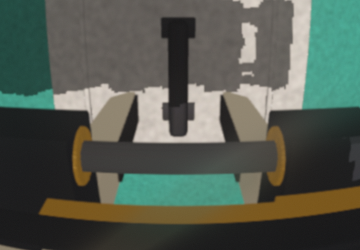

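The handle sits centred between the fingers at (178,100). Descending and gripping.

Call:
drive_tool(
  motion=[
    {"offset": [-1, 0, 20], "spin": 0, "gripper": 45},
    {"offset": [0, 0, 25], "spin": 0, "gripper": 45},
    {"offset": [0, 0, 18], "spin": 0, "gripper": 45},
    {"offset": [0, 0, 9], "spin": 0, "gripper": 45},
    {"offset": [0, 0, 0], "spin": 0, "gripper": 45},
    {"offset": [0, 0, 0], "spin": 0, "gripper": 45},
  ],
)

```text
time: 30.82
eef_pos: [0.4904, 0.3193, 0.2094]
orientation: [3.141, -0.001, 1.483]
wrist_force: [1.4, -0.8, 0.4]
opening: 0.045
grip_force: 0.0
```

Call:
drive_tool(
  motion=[
    {"offset": [0, 0, 0], "spin": 0, "gripper": 5},
    {"offset": [0, 0, 0], "spin": 0, "gripper": 5},
    {"offset": [0, 0, 0], "spin": 0, "gripper": 5},
    {"offset": [0, 0, 0], "spin": 0, "gripper": 5},
    {"offset": [0, 0, 0], "spin": 0, "gripper": 5},
    {"offset": [0, 0, 0], "spin": 0, "gripper": 5},
  ],
  force=45,
)

```text
time: 31.58
eef_pos: [0.4902, 0.3192, 0.2089]
orientation: [3.141, -0.0, 1.483]
wrist_force: [-1.1, 0.5, 2.3]
opening: 0.0138
grip_force: 45.0
```

Call:
drive_tool(
  motion=[
    {"offset": [0, 0, -10], "spin": 0, "gripper": 5},
    {"offset": [0, 0, -25], "spin": 0, "gripper": 5},
    {"offset": [0, 0, -30], "spin": 0, "gripper": 5},
    {"offset": [0, 0, -30], "spin": 0, "gripper": 5},
    {"offset": [0, 0, -15], "spin": 0, "gripper": 5},
    {"offset": [0, 0, 0], "spin": 0, "gripper": 5},
  ],
)

```text
time: 32.33
eef_pos: [0.4901, 0.3193, 0.3195]
orientation: [3.141, -0.001, 1.483]
wrist_force: [0.8, -0.1, -3.5]
opening: 0.0133
grip_force: 45.0
```

```bash
python3 - <<'E'
from cov import *
o=get_obs();print(o["opening"],o["grip_force"],o["wrist_force"],o["wrist_torque"])
go((.5677,-.312),94.4,.32)
E
```

```text
0.013283762257936305 44.999141693115234 [ 0.83520414 -0.14674318 -3.468618  ] [-0.07686871  0.03150727  0.02667472]
pose [0.4901 0.3193 0.3195] 85.0 spin -1.8800000000000001 tool xy before spin [-622.1  132.4] after [-635.4   28.9] dz -0.5
```

Call:
drive_tool(
  motion=[
    {"offset": [-20, 4, 0], "spin": 0, "gripper": 5},
    {"offset": [-42, 9, 0], "spin": 0, "gripper": 5},
    {"offset": [-52, 11, 0], "spin": 0, "gripper": 5},
    {"offset": [-52, 11, 0], "spin": 0, "gripper": 5},
    {"offset": [-52, 11, 0], "spin": 0, "gripper": 5},
    {"offset": [-52, 11, 0], "spin": 0, "gripper": 5},
    {"offset": [-52, 11, 0], "spin": 0, "gripper": 5},
    {"offset": [-52, 11, 0], "spin": 0, "gripper": 5},
    {"offset": [-52, 11, 0], "spin": 0, "gripper": 5},
    {"offset": [-52, 11, 0], "spin": 0, "gripper": 5},
    {"offset": [-52, 11, 0], "spin": 0, "gripper": 5},
    {"offset": [-44, 10, 0], "spin": 0, "gripper": 5},
  ],
)

```text
time: 33.83
eef_pos: [0.5598, -0.2667, 0.3174]
orientation: [-3.139, 0.0, 1.481]
wrist_force: [0.6, 0.6, -2.2]
opening: 0.0133
grip_force: 45.0
```

Call:
drive_tool(
  motion=[
    {"offset": [-32, 7, 0], "spin": 0, "gripper": 5},
    {"offset": [-16, 3, 0], "spin": 0, "gripper": 5},
    {"offset": [0, 0, 0], "spin": -1, "gripper": 5},
    {"offset": [0, 0, 0], "spin": -0.9, "gripper": 5},
    {"offset": [0, 0, 0], "spin": 0, "gripper": 5},
    {"offset": [0, 0, 0], "spin": 0, "gripper": 5},
  ],
)

```text
time: 34.58
eef_pos: [0.5669, -0.3117, 0.3183]
orientation: [-3.141, -0.001, 1.648]
wrist_force: [0.3, -0.2, -2.0]
opening: 0.0135
grip_force: 45.0
```

```bash
python3 - <<'E'
from cov import *
go((.5677,-.312),94.4,.26)
w=grab("wrist");s=grab("scene")
cv2.imwrite("pics/a13.png",np.hstack([w["color"],np.pad(s["color"][150:360,340:560],((0,210),(0,0),(0,0)))])[:,:,::-1])
E
```

```text
pose [ 0.5669 -0.3117  0.3183] 94.4 spin -0.0 tool xy before spin [-0.4  0.7] after [-0.4  0.7] dz 58.3
```

View pics/a13.png

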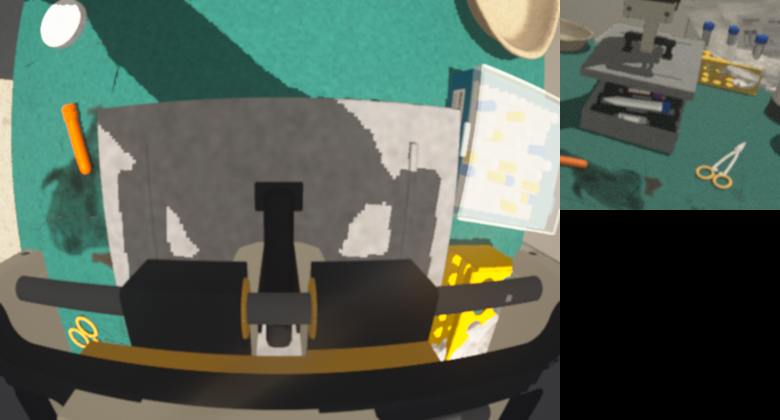

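The cover is level and square over the box, with the specimens visible beneath it. Lowering in stages.

Call:
drive_tool(
  motion=[
    {"offset": [0, 0.8, 15], "spin": 0, "gripper": 5},
    {"offset": [0, 0, 20], "spin": 0, "gripper": 5},
    {"offset": [0, 0, 15], "spin": 0, "gripper": 5},
    {"offset": [0, 0, 8], "spin": 0, "gripper": 5},
    {"offset": [0, 0, 0], "spin": 0, "gripper": 5},
    {"offset": [0, 0, 4], "spin": 0, "gripper": 5},
    {"offset": [0, 0, 4], "spin": 0, "gripper": 5},
    {"offset": [0, 0, 4], "spin": 0, "gripper": 5},
    {"offset": [0, 0, 4], "spin": 0, "gripper": 5},
    {"offset": [0, 0, 0], "spin": 0, "gripper": 5},
  ],
)

```text
time: 35.92
eef_pos: [0.568, -0.3119, 0.2444]
orientation: [-3.141, -0.0, 1.649]
wrist_force: [0.7, 0.3, -2.5]
opening: 0.0134
grip_force: 45.0
```

Past the rim with no contact force. Continuing down.

Call:
drive_tool(
  motion=[
    {"offset": [0, 0, 4], "spin": 0, "gripper": 5},
    {"offset": [0, 0, 3], "spin": 0, "gripper": 5},
    {"offset": [0, 0, 2], "spin": 0, "gripper": 5},
    {"offset": [0, 0, 0], "spin": 0, "gripper": 5},
  ],
)

```text
time: 36.42
eef_pos: [0.568, -0.3119, 0.2356]
orientation: [-3.141, -0.0, 1.649]
wrist_force: [0.7, 0.0, -3.1]
opening: 0.0132
grip_force: 45.0
```

Call:
drive_tool(
  motion=[
    {"offset": [0, 0, 1], "spin": 0, "gripper": 5},
    {"offset": [0, 0, 0], "spin": 0, "gripper": 5},
  ],
)

```text
time: 36.67
eef_pos: [0.5681, -0.3119, 0.2349]
orientation: [3.141, 0.0, 1.649]
wrist_force: [0.7, 0.1, -1.6]
opening: 0.0136
grip_force: 45.0
```

Call:
drive_tool(
  motion=[
    {"offset": [0, 0, 0], "spin": 0, "gripper": 35},
    {"offset": [0, 0, 0], "spin": 0, "gripper": 35},
    {"offset": [0, 0, 0], "spin": 0, "gripper": 45},
    {"offset": [0, 0, -15], "spin": 0, "gripper": 45},
    {"offset": [0, 0, -30], "spin": 0, "gripper": 45},
    {"offset": [0, 0, -40], "spin": 0, "gripper": 45},
    {"offset": [0, 0, -40], "spin": 0, "gripper": 45},
    {"offset": [-40, 0, -30], "spin": 0, "gripper": 45},
    {"offset": [-40, 0, 0], "spin": 0, "gripper": 45},
    {"offset": [0, 0, 0], "spin": 0, "gripper": 45},
    {"offset": [0, 0, 0], "spin": 0, "gripper": 45},
  ],
)

```text
time: 38.05
eef_pos: [0.5741, -0.3911, 0.3901]
orientation: [3.142, -0.001, 1.649]
wrist_force: [-0.2, 0.7, 0.3]
opening: 0.0451
grip_force: 0.0
```

```bash
python3 - <<'E'
from cov import *
o=get_obs();print(o["time"],o["eef_pos"],np.degrees(o["orientation"][2]))
w=grab("wrist");s=grab("scene")
for x in cover(w,(.5677,-.312),.075,.043):print(x)
c=cv2.resize(s["color"][160:340,320:520],(460,414),interpolation=2)
cv2.imwrite("pics/a14.png",np.hstack([w["color"][:414,:340+0],c])[:,:,::-1])
E
```

```text
38.05 [ 0.57409189 -0.39110969  0.39006327] 94.47326351275083
(array([ 567.9, -313.3]), array([22.7, 83.1]), np.float32(94.5), array([266.,  75.]), array([291., 166.]))
(array([ 568. , -312.1]), array([211.9, 173.1]), np.float32(4.4), array([176.,  37.]), array([382., 205.]))
```

View pics/a14.png

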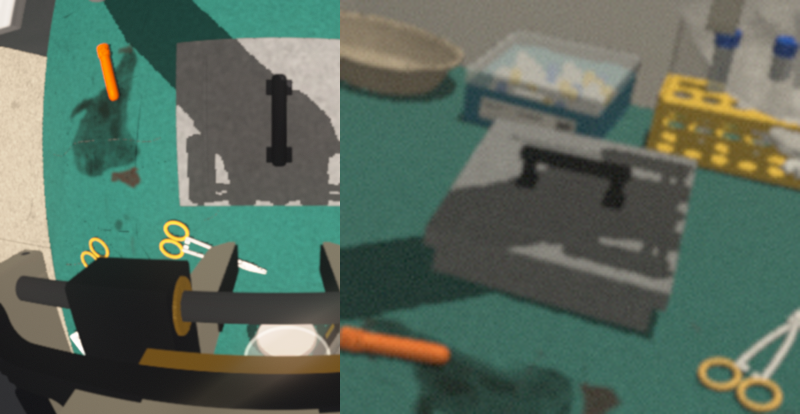

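The cover is level on the box with its skirt over the walls. Its plate at z = 43 mm measures 212×173 mm, centred within 0.5 mm. Handing in.

```bash
python3 -c "
from cell import *
print(finish_job())"
```

```text
the job is handed in; nothing more can be done
None
```

The tube, blood vial and cryovial are each in their own foam bed, the cover is seated level on the box, and the job was handed in at about 38 s of the 112 s allowed; the verdict was not shown.

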